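# Feel the key into the case's cam lock and lock the case

### The job

Lock the small blue and grey case: take the red-handled key from its holder, put it in the lock on the lid, and, pressing lightly, turn it gently back and forth to find the hidden angle where its bit sinks fully home. Then turn the key clockwise until the yellow arm lies in its steel keeper, not forcing it on past it, and let go, leaving the key home in the lock. Never press or twist hard, touch the case or its arm with the fingers, wind the arm the wrong way, or disturb the other things.

Things in the scene. Friction and masses are not known exactly. Their poses are not given: they have to be found in the camera images.
- key: Loose T key, 80 mm tall, about 80 g, upright in its holder. Origin: centre of the lower end; z up the key. From below: flat steel bit 27 (x) x 7 (y) mm, 10 mm high; round steel collar 30 mm diameter from 10 to 50 mm (lower edge bevelled from 24 mm diameter); red grip from 50 to 80 mm. Half a turn makes no difference.
- key_grip (a point): Middle of the key's red grip block, 65 mm above the key's lower end; the block is 38 (x) x 12 (y) x 30 mm, in line with the bit, so it shows the bit's direction.
- holder: Aluminium cup fixed to the bench, 44 mm diameter, 44 mm high on a 62 x 46 mm foot, bore 33 mm, its floor 3 mm above the bench. Origin: centre of its underside.
- case: Case fixed to the bench, 130 (x) x 110 (y) x 64 mm high, blue below, grey lid. Origin: centre of its underside, on the lock's axis; z up. The lock is in the middle of the lid. Two white bars on the lid mark the case's x axis. The slot in the lock lies up to 0.65 rad (37 degrees) to either side of that axis, at an angle that differs each time and can be neither seen nor measured, only felt.
- lock_mouth (a point): Centre of the lock's round bore (31.8 mm diameter) at the top of the steel boss (42 mm diameter), 78 mm above the bench.
- rotor_face (a point): Centre of the black sprung rotor, 34 mm down the bore, 44 mm above the bench. It gives 3 mm under load (2 N at first, 9 N at 3 mm, then solid). Its slot is 9.4 mm wide, under a soft cover that the key passes freely. The bit enters only within about 0.12 rad of the slot: then the rotor springs up round it and the pressing force vanishes.
- slot_floor (a point): Centre of the slot's floor, 9 mm under the rotor's face, 35 mm above the bench: here the key's lower end stands when it is fully home. The rotor turns only with the bit in the slot, against 0.1 N m of friction, with 0.1 to 0.2 rad of play to either side; turning it a little this way and that helps the bit down.
- lock_arm (a joint): Angle in rad of the yellow arm, which turns with the rotor: 0 at the start, growing clockwise seen from above. At 0.75 it points along the case's +y into the middle of the keeper. Its free travel is -0.6 to 1.3.
- lock_arm_tip (a point): Tip of the yellow arm (13 mm wide, its top 73 mm above the bench), 55 mm from the lock's axis. The keeper is a steel bracket at the middle of the case's +y side, bridging over the lid's edge, up to 81 mm above the bench.
- tape_roll: Roll of black tape, 58 mm diameter, 19 mm high, near the case: leave alone. Origin under its centre.
- flux_tin: Flat round tin, 49 mm diameter, 13 mm high: leave alone. Origin under its centre.
- cell: Green and yellow block battery, 26 x 49 x 17 mm: leave alone. Origin under its centre.
Things that resemble listed ones, but are neither listed nor needed, are in the scene too. Of the things shaped like the key, the bare steel one is meant.

How it is judged:
By the outcome, as a careful person would: the job done as asked, in the order asked, and still so for the second after the job is handed in, with the robot touching nothing.
It also fails if it takes over 72 s, if anything falls off the work surface, if the arm or the gripper's body presses on something with over 40 N, if the wrist force passes 120 N, or if a joint passes its speed limit or range.

### The arm

A 6-joint arm with a two-finger parallel gripper is mounted at the origin on a cart in front of the work surface, level with it; the furniture and walls round the work are solid. World frame = base frame: x ahead of the robot, y to its left, z up, the work surface at z = 0. Lengths are in mm, angles in rad, forces in N, time in s.
With the tool pointing down it reaches from about 300 to 775 mm from the base axis. Payload 14.6 kg.
Tool frame: the origin (TCP) lies at the very end of the fingers, on their centre line; the grasp point (between the pads) lies 19 mm behind it (grip_point_offset is the distance from the TCP to the grasp point, in mm); z points along the fingers, y is the line along which they close (so a half turn about z gives the same grasp; the last joint's range is limited). The gripper opens to 94 mm and grips with 3 to 60 N. Pads are 16 mm wide; open, the fingers measure 119 mm over their backs; the gripper's body (75 mm by 177 mm) begins 78 mm behind the grasp point.
Start: joints at [-1.298, 0.3, 1.521, -0, 1.321, -0.067], TCP at [183.307, -518.544, 205.446] pointing down, gripper open.
Joint ranges: [-3.03, 3.03], [-0.79, 2.21], [0.23, 2.52], [-1.04, 4.18], [0, 3.07], [-2.55, 2.55]. Speed limits (rad/s): [2.22, 2.22, 2.57, 3.14, 3.14, 3.14].

### API

Orientations are given as [roll, pitch, yaw] about the fixed x, y, z axes, in that order (R = Rz(yaw) Ry(pitch) Rx(roll)).
In Python, from cell import read_state, camera, camera_info, sign_off, grip_point_offset gives the robot as it stands.
- The arm moves only by the shell command python3 -m handwheel 'ROWS' [FORCE]. ROWS is text: rows parted by semicolons, each of 5 numbers parted by spaces: the shift along the world's x, y, z in units of 40 mm (1.0 is 40 mm), then the turn about the world's z in units of 5 degrees (1.0 is 5 degrees), then the closure, from 0 (fully open) to 1 (shut). In form: dx dy dz yaw gripper; .... A call has 1 to 12 rows; each row shifts and turns the commanded pose from where the row before left it; what a row does not reach is not made up. A row lasts 1/12 s, in which the tool goes at most 41.7 mm and 7.16 degrees, less where a joint would pass 70% of its speed; a pose out of reach is approached as far as the arm can. A call is refused whole if a number of a shift passes 1 or a number of a turn 1, either way. A call with a gripper value outside its range is refused whole. The fingers move at their own pace and stop on an object; FORCE is the grip in N (left out, the last holds). Time passes only in rows, so rows that do not move let the fingers close. It gives the time, the measured TCP pose, the force, the opening and the grip force at its end, in the units of the state.
- read_state(): the state, without advancing time (a new reading comes with each control period).
- camera(name): name is "scene" or "top" or "wrist"; returns (picture, depth): 384x512x3 uint8, red, green, blue; 384x512 float32, mm along the optical axis (not along the pixel's ray), 0 where there is no reading.
- camera_info(name): a dict with "intrinsics" (3x3 intrinsics, pixels), "world_from_camera" (4x4, takes a point from camera to world coordinates). Camera axes: x right, y down, z forward; pixel columns grow to the right and rows downward; lengths in mm; the calibration is good to about 2 mm. The wrist camera is an equidistant fisheye: a pixel r from the principal point sees the ray r / f radians off the axis. A picture is of the moment at which its call begins: read the wrist's pose just before it. camera_info takes no time and is no camera call; for the wrist camera it gives the pose at the moment of the call.
- sign_off(): hands the job in; it is judged then, once.
The state is a dict: "clock": time; "joints": joint angles; "qd": joint speeds; "effort": joint torques, N m; "eef_pos": TCP position; "eef_rot": TCP orientation; "wrist_force": force on the tool from outside, world axes, zero at the start; "moment": the same for the moment, N m; "finger_gap": finger opening in mm; "finger_force": force on a finger pad.
Only numpy, scipy, OpenCV 4.12 (cv2) and the standard library are available. Lean on these libraries where they do the work, as an engineer would, in place of code of your own. Each camera call takes 0.05 s, during which the arm holds its last target. There are 200 camera calls.

## Working session

There is one attempt and no reset: what is moved stays moved. The work goes in short steps, Python scripts to look and compute and a shell command to move; the robot and the scene stay as the last step left them, time stands still between calls to the robot, and variables do not carry over. Pictures are saved under pics/ and viewed, at most 10 in all, crops included, and the job is handed in when it is done.

```bash
mkdir -p pics
python3 - <<'E'
from cell import *
import cv2,numpy as np
for n in ("top","scene"):
    p,d=camera(n); np.save(f"pics/{n}_d.npy",d); cv2.imwrite(f"pics/{n}0.png",p[:,:,::-1]); i=camera_info(n); np.savez(f"pics/{n}_i.npz",K=i["intrinsics"],T=i["world_from_camera"])
s=read_state(); print(s, grip_point_offset)
E
```

```text
{'clock': 0.1, 'joints': array([-1.29759974e+00,  3.00424030e-01,  1.52151384e+00, -2.55321122e-05,
        1.32071302e+00, -6.65905994e-02]), 'qd': array([ 5.69520774e-04, -3.27899421e-03, -2.27204029e-03, -3.34627821e-05,
       -7.07173715e-04, -7.28433135e-04]), 'effort': array([ 9.18320220e-04, -5.32643759e+01, -3.53284085e+01,  7.08856224e-02,
        2.34815438e-02, -6.51190044e-05]), 'eef_pos': array([ 183.23894895, -518.32581011,  204.9405977 ]), 'eef_rot': array([-3.14053512e+00, -4.57400263e-05,  3.39793491e-01]), 'wrist_force': array([-0.27511336, -0.64154644, -0.17190168]), 'moment': array([-0.05068237, -0.00119704,  0.00289965]), 'finger_force': 0.0, 'finger_gap': 94.10016464647441} 18.8
```

View pics/top0.png

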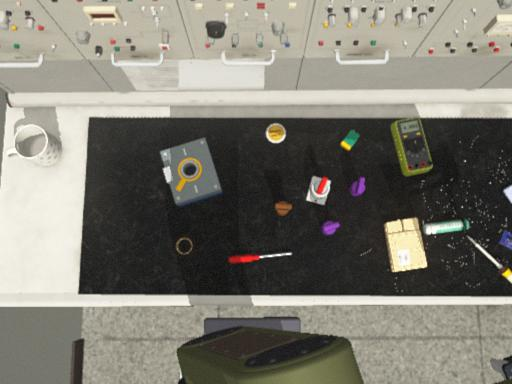

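View pics/scene0.png

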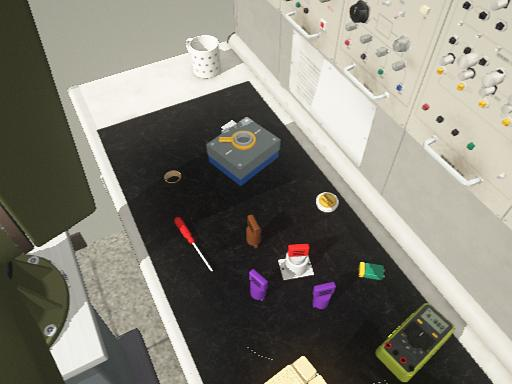

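The top view shows the case at (190,170) with its keeper on the left at (167,174). The red-gripped key stands in its holder at (319,188). Lookalikes are purple at (358,187) and (330,228), and brown at (283,208); only the one at (319,188) has a red grip and a steel collar in an aluminium cup. I'll confirm it in an enlarged crop and measure.

```bash
cat > h.py <<'E'
import cv2,numpy as np
def load(n):
    z=np.load(f"pics/{n}_i.npz"); return z["K"],z["T"],np.load(f"pics/{n}_d.npy"),cv2.imread(f"pics/{n}0.png")
def cloud(n):
    K,T,d,p=load(n); v,u=np.mgrid[:384,:512]
    c=np.stack([(u-K[0,2])/K[0,0]*d,(v-K[1,2])/K[1,1]*d,d,np.ones_like(d)],-1)
    return (c@T.T)[...,:3],p
E
python3 - <<'E'
from h import *
ims=[]
for n,b in (("top",(150,130,230,210)),("top",(290,160,370,240)),):
    p=load(n)[3]; ims.append(cv2.resize(p[b[1]:b[3],b[0]:b[2]],(390,390),interpolation=2))
q=load("scene")[3]; ims2=[cv2.resize(q[y:y+80,x:x+80],(390,390),interpolation=2) for x,y in((203,110),(255,220))]
cv2.imwrite("pics/crop.png",cv2.resize(np.vstack([np.hstack(ims),np.hstack(ims2)]),(600,600)))
for n in("top","scene"):
    W,p=cloud(n); hsv=cv2.cvtColor(p,cv2.COLOR_BGR2HSV); H,S,V=cv2.split(hsv)
    ok=load(n)[2]>0
    print(n,load(n)[1].round(3).tolist())
    red=((H<8)|(H>172))&(S>150)&(V>90)&ok&(W[...,2]>60)&(W[...,2]<120)&(W[...,0]<800)
    print("red",red.sum(),np.median(W[red],0),W[red].min(0),W[red].max(0))
    t=red&(W[...,2]>78)
    if t.sum()>4:
        print("redtop",t.sum(),W[t].mean(0),cv2.minAreaRect(W[t][:,:2].astype(np.float32)))
    x0,y0,x1,y1=(155,130,230,212) if n=="top" else (203,110,285,190)
    m=np.zeros_like(ok); m[y0:y1,x0:x1]=1
    lid=m&ok&(abs(W[...,2]-64)<4)
    print("lid",lid.sum(),np.median(W[lid],0),cv2.minAreaRect(W[lid][:,:2].astype(np.float32)))
    ye=m&ok&(H>12)&(H<35)&(S>120); print("yel",ye.sum(),W[ye].mean(0),W[ye].min(0),W[ye].max(0))
    k=m&ok&(W[...,2]>76)&(W[...,2]<90); print("keeper/boss",k.sum()); print(W[k][::max(1,k.sum()//25)].round(0).tolist())
E
```

```text
top [[-0.006, -0.987, 0.162, 341.594], [-1.0, 0.007, 0.009, -25.239], [-0.01, -0.162, -0.987, 1196.031], [0.0, 0.0, 0.0, 1.0]]
red 81 [ 532.47305307 -170.53600503   81.7134949 ] [ 514.91965633 -182.37388736   68.25857393] [ 551.01197027 -160.18738019   87.29551736]
redtop 71 [ 533.3187566  -171.23985716   82.4305255 ] ((533.18798828125, -170.91366577148438), (10.209427833557129, 36.750267028808594), 65.05799102783203)
lid 1905 [575.62221034 126.3107731   63.80990435] ((572.9369506835938, 132.50650024414062), (131.2650146484375, 111.31903076171875), 17.404611587524414)
yel 247 [563.02573354 137.53148387  72.21520953] [524.88172414 105.00174754  61.09645935] [602.67839053 164.33128233  79.66404502]
keeper/boss 214
[[599.0, 133.0, 77.0], [592.0, 138.0, 76.0], [590.0, 133.0, 78.0], [587.0, 121.0, 77.0], [583.0, 149.0, 78.0], [580.0, 114.0, 79.0], [577.0, 114.0, 80.0], [575.0, 151.0, 80.0], [572.0, 180.0, 83.0], [570.0, 187.0, 83.0], [570.0, 114.0, 80.0], [567.0, 175.0, 85.0], [566.0, 178.0, 82.0], [564.0, 187.0, 80.0], [564.0, 153.0, 77.0], [561.0, 184.0, 83.0], [561.0, 119.0, 77.0], [55
[... 835 characters left out ...]
940409] [523.08871756 102.66842725  61.51099684] [599.85235363 170.35607174  80.77574252]
keeper/boss 160
[[574.0, 188.0, 83.0], [566.0, 188.0, 80.0], [578.0, 182.0, 80.0], [570.0, 181.0, 82.0], [559.0, 185.0, 79.0], [571.0, 177.0, 81.0], [555.0, 182.0, 80.0], [569.0, 178.0, 78.0], [554.0, 178.0, 82.0], [568.0, 177.0, 77.0], [555.0, 175.0, 80.0], [547.0, 176.0, 80.0], [547.0, 175.0, 78.0], [551.0, 167.0, 80.0], [575.0, 150.0, 76.0], [589.0, 141.0, 78.0], [582.0, 143.0, 76.0], [566.0, 146.0, 78.0], [565.0, 144.0, 78.0], [593.0, 124.0, 79.0], [558.0, 137.0, 77.0], [586.0, 117.0, 78.0], [583.0, 115.0, 79.0], [555.0, 124.0, 77.0], [573.0, 116.0, 76.0], [563.0, 115.0, 78.0], [568.0, 111.0, 76.0]]
```

View pics/crop.png

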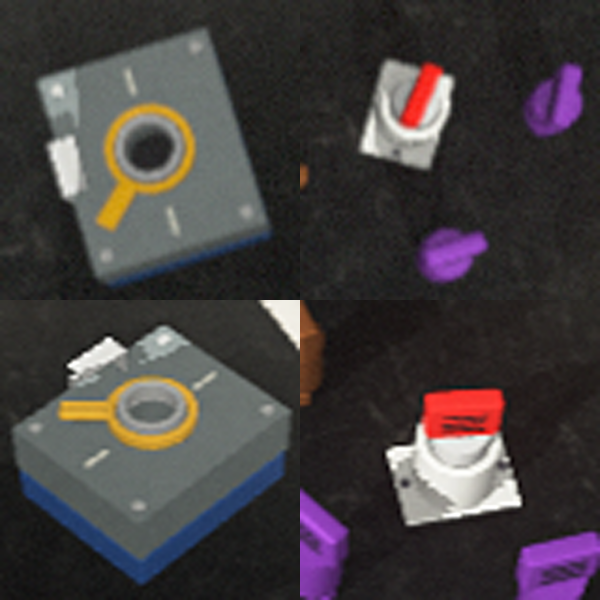

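Confirmed: the key at (319,188) has a red grip and steel collar in the aluminium cup, and the purple ones are one-coloured decoys. Key at about (533,-172), grip direction about -25°, the case at (573,132.5) with its x axis at 17.4°. I'll take the key with yaw about 155°, which leaves joint 6 room for the turn.

```bash
python3 -m handwheel '.7 .7 0 1 .4;.7 .7 0 1 .4;.7 .7 0 1 .4;.7 .7 0 1 .4;.7 .7 0 1 .4;.7 .7 0 1 .4;.7 .7 0 1 .4;.7 .7 0 1 .4;.7 .7 0 1 .4;.7 .7 0 1 .4;.7 .7 0 1 .4;.7 .7 0 1 .4' 20
python3 -m handwheel '0 0 0 1 .4;0 0 0 1 .4;0 0 0 1 .4;0 0 0 1 .4;0 0 0 1 .4;0 0 0 1 .4;0 0 0 1 .4;0 0 0 1 .4;0 0 0 1 .4;0 0 0 1 .4;0 0 0 1 .4;0 0 0 1 .4'
python3 -m handwheel '0 0 0 1 .4;0 0 0 1 .4;0 0 0 1 .4;0 0 0 0 .4;0 0 0 0 .4;0 0 0 0 .4'
```

```text
clock: 1.1
eef_pos: [520.3, -180.7, 205.2]
eef_rot: [-3.141, -0.0, 1.391]
wrist_force: [0.1, -1.7, 0.3]
finger_gap: 56.7
finger_force: 0.0
clock: 2.1
eef_pos: [519.1, -182.5, 205.1]
eef_rot: [-3.141, -0.001, 2.438]
wrist_force: [0.0, -0.4, -0.1]
finger_gap: 56.5
finger_force: 0.0
clock: 2.6
eef_pos: [519.2, -182.5, 205.3]
eef_rot: [-3.142, -0.0, 2.693]
wrist_force: [-0.3, 0.1, 0.6]
finger_gap: 56.7
finger_force: 0.0
```

```bash
cat >> h.py <<'E'
def wcloud():
    from cell import camera,camera_info
    i=camera_info("wrist"); K=np.array(i["intrinsics"]);T=np.array(i["world_from_camera"])
    p,d=camera("wrist"); v,u=np.mgrid[:384,:512]
    x=(u-K[0,2])/K[0,0]; y=(v-K[1,2])/K[1,1]; r=np.hypot(x,y)+1e-9
    s=np.tan(np.minimum(r,1.5))/r
    c=np.stack([x*s*d,y*s*d,d,np.ones_like(d)],-1)
    return (c@T.T)[...,:3],p[:,:,::-1].copy(),d
E
python3 - <<'E'
from h import *
W,p,d=wcloud(); cv2.imwrite("pics/w1.png",p)
H,S,V=cv2.split(cv2.cvtColor(p,cv2.COLOR_BGR2HSV))
t=((H<8)|(H>172))&(S>150)&(V>70)&(d>0)&(W[...,2]>76)&(W[...,2]<95)
print(t.sum(),np.median(W[t],0),cv2.minAreaRect(W[t][:,:2].astype(np.float32)),np.argwhere(t).mean(0))
E
```

```text
378 [ 532.48317997 -172.14257888   83.07101941] ((533.335693359375, -172.06105041503906), (11.922226905822754, 37.48957061767578), 65.39156341552734) [193.97354497 273.1984127 ]
```

View pics/w1.png

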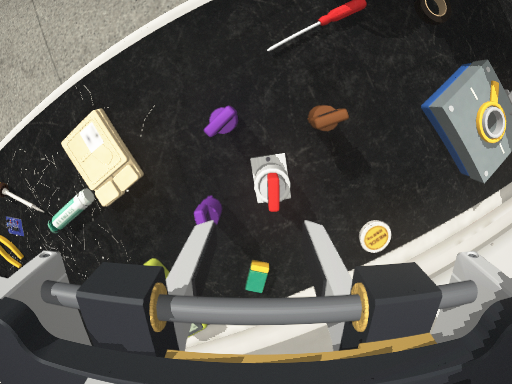

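The wrist view shows the key at (273,194) between the open fingers. All three cameras agree on (533.3,-172), with the grip at 155.4°. I'll go down and grip.

```bash
python3 -m handwheel '.35 .26 0 .2 .4;0 0 0 0 .4;0 0 -.6 0 .5;0 0 -.6 0 .5;0 0 -.6 0 .5;0 0 -.6 0 .5;0 0 -.5 0 .5;0 0 -.4 0 .5;0 0 -.2 0 .5;0 0 -.2 0 .5;0 0 0 0 .5;0 0 0 0 .5'
```

```text
clock: 3.65
eef_pos: [533.5, -172.3, 57.9]
eef_rot: [-3.142, 0.0, 2.713]
wrist_force: [-0.2, -1.0, 0.6]
finger_gap: 47.2
finger_force: 0.0
```

```bash
python3 -m handwheel '0 0 0 0 .7;0 0 0 0 .8;0 0 0 0 1;0 0 0 0 1;0 0 0 0 1;0 0 0 0 1;0 0 0 0 1;0 0 0 0 1' 25
python3 -m handwheel '0 0 .3 0 1;0 0 .5 0 1;0 0 .7 0 1;0 0 .7 0 1;0 0 .7 0 1;0 0 .7 0 1;0 0 .4 0 1;0 0 0 0 1;0 0 0 0 1'
```

```text
clock: 4.32
eef_pos: [533.3, -172.2, 57.6]
eef_rot: [-3.142, 0.0, 2.713]
wrist_force: [-0.3, 0.9, 2.0]
finger_gap: 11.8
finger_force: 25.0
clock: 5.07
eef_pos: [533.3, -172.2, 218.1]
eef_rot: [3.142, 0.001, 2.713]
wrist_force: [0.2, -0.4, -1.2]
finger_gap: 11.9
finger_force: 25.0
```

```bash
python3 -m handwheel '.09 .4 0 0 1;.09 .7 0 0 1;.09 .8 0 0 1;.09 .8 0 0 1;.09 .8 0 0 1;.09 .8 0 0 1;.09 .7 0 0 1;.04 .4 0 0 1;0 0 0 0 1;0 0 0 0 1;0 0 0 0 1;0 0 0 0 1'
cat > m.py <<'E'
from h import *
import sys
from cell import read_state
s=read_state(); print(s["eef_pos"].round(2),s["eef_rot"].round(3))
W,p,d=wcloud(); cv2.imwrite(f"pics/{sys.argv[1]}.png",p)
H,S,V=cv2.split(cv2.cvtColor(p,cv2.COLOR_BGR2HSV))
near=(d>0)&(np.hypot(W[...,0]-573,W[...,1]-132.5)<90)
for z0,z1 in((60,67),):
    l=near&(W[...,2]>z0)&(W[...,2]<z1); print("lid",l.sum(),np.median(W[l][:,2]),cv2.minAreaRect(W[l][:,:2].astype(np.float32)))
b=near&(abs(W[...,2]-78)<3)&(np.hypot(W[...,0]-573,W[...,1]-132.5)<30)
def circ(P):
    A=np.c_[P[:,:2]*2,np.ones(len(P))]; c=np.linalg.lstsq(A,(P[:,:2]**2).sum(1),rcond=None)[0]; return c[:2],np.sqrt(c[2]+c[:2]@c[:2])
if b.sum()>20: print("boss",b.sum(),np.median(W[b][:,2]),"enc",cv2.minEnclosingCircle(W[b][:,:2].astype(np.float32)),"fit",circ(W[b]))
y=near&(H>12)&(H<35)&(S>120)&(W[...,2]>60); print("yel",y.sum())
t=y&(np.hypot(W[...,0]-573,W[...,1]-132.5)>38); c=W[t].mean(0); print("arm dir deg",np.degrees(np.arctan2(c[1]-132.5,c[0]-573)),t.sum())
k=near&(W[...,2]>76)&(np.hypot(W[...,0]-573,W[...,1]-132.5)>38)
k&=W[...,2]<90
if k.sum(): print("keeper",W[k].mean(0),k.sum())
r=((H<8)|(H>172))&(S>150)&(V>70)&(d>0)&(W[...,2]>100)
if r.sum(): print("red",W[r].mean(0),r.sum())
E
python3 m.py w2
```

```text
clock: 6.07
eef_pos: [559.9, 42.8, 216.9]
eef_rot: [-3.141, -0.001, 2.712]
wrist_force: [-0.2, -0.2, 0.4]
finger_gap: 11.9
finger_force: 25.0
[559.91  42.84 216.93] [-3.141e+00 -1.000e-03  2.712e+00]
lid 7669 64.43900797648575 ((573.1241455078125, 132.44345092773438), (131.2679901123047, 112.0276107788086), 17.337127685546875)
boss 561 77.8605805452222 enc ((572.8463745117188, 130.74661254882812), 27.076675415039062) fit (array([572.73600249, 131.54417732]), np.float64(19.603984585612146))
yel 2574
arm dir deg -114.81513608024872 1804
keeper [560.99238924 179.94179495  81.24241056] 399
red [555.53161395  44.55145333 239.92404558] 1372
```

View pics/w2.png

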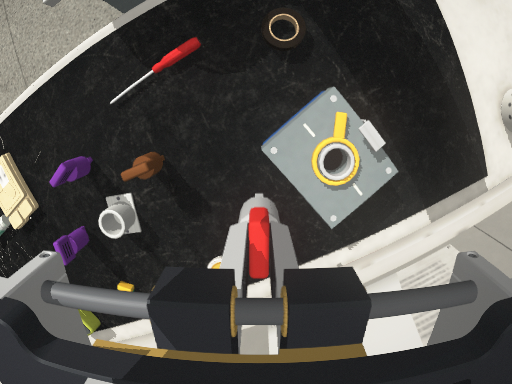

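The wrist view shows the key held upright at (259,240), and the lock bore at (336,160) with the arm and keeper clear. The case fits at (573.1,132.4), angle 17.35°. Next I'll turn to the counter-clockwise end so the search sweeps clockwise, the safe way for the arm, and come down over the mouth.

```bash
python3 -m handwheel '.05 .34 0 1 1;.05 .5 0 1 1;.05 .5 0 1 1;.06 .5 0 1 1;.06 .3 0 1 1;.06 .1 0 1 1;0 0 0 1 1;0 0 0 1 1;0 0 0 1 1;0 0 0 1 1;0 0 0 1 1;0 0 0 1 1'
python3 -m handwheel '0 0 0 1 1;0 0 0 1 1;0 0 0 1 1;0 0 -.4 1 1;0 0 -.5 .2 1;0 0 -.5 0 1;0 0 -.4 0 1;0 0 -.2 0 1;0 0 0 0 1;0 0 0 0 1;0 0 0 0 1'
```

```text
clock: 7.12
eef_pos: [573.4, 132.6, 217.3]
eef_rot: [3.142, -0.0, -2.519]
wrist_force: [-0.2, 0.0, -0.5]
finger_gap: 11.7
finger_force: 25.0
clock: 8.03
eef_pos: [573.9, 133.3, 138.7]
eef_rot: [-3.14, 0.001, -2.156]
wrist_force: [1.5, -0.1, -0.8]
finger_gap: 11.8
finger_force: 25.0
```

```bash
python3 -m handwheel '-.015 -.02 0 0 1;0 0 0 0 1;0 0 -.1 0 1;0 0 0 0 1;0 0 0 0 1'
python3 -m handwheel '0 0 -.1 0 1;0 0 0 0 1;0 0 0 0 1'
python3 -m handwheel '0 0 -.1 0 1;0 0 0 0 1;0 0 0 0 1'
```

```text
clock: 8.45
eef_pos: [572.6, 132.7, 133.3]
eef_rot: [3.141, -0.0, -2.156]
wrist_force: [-0.8, -0.1, -0.1]
finger_gap: 11.5
finger_force: 25.0
clock: 8.7
eef_pos: [572.6, 132.7, 129.1]
eef_rot: [3.141, -0.0, -2.156]
wrist_force: [0.6, 0.3, -0.9]
finger_gap: 11.9
finger_force: 25.0
clock: 8.95
eef_pos: [572.6, 132.6, 125.2]
eef_rot: [3.141, -0.0, -2.156]
wrist_force: [0.6, 0.3, -0.2]
finger_gap: 11.7
finger_force: 25.0
```

```bash
python3 -m handwheel '0 0 -.1 0 1;0 0 0 0 1;0 0 0 0 1'
python3 -m handwheel '0 0 -.05 0 1;0 0 0 0 1;0 0 0 0 1'
python3 -m handwheel '0 0 -.05 0 1;0 0 0 0 1;0 0 0 0 1'
```

```text
clock: 9.2
eef_pos: [572.6, 132.6, 121.1]
eef_rot: [3.141, -0.0, -2.156]
wrist_force: [0.3, -0.5, -0.1]
finger_gap: 11.8
finger_force: 25.0
clock: 9.45
eef_pos: [572.7, 132.6, 119.4]
eef_rot: [3.142, -0.0, -2.156]
wrist_force: [-0.3, 0.5, 0.1]
finger_gap: 11.9
finger_force: 25.0
clock: 9.7
eef_pos: [572.9, 132.4, 117.3]
eef_rot: [-3.141, -0.0, -2.156]
wrist_force: [3.4, -2.3, -2.3]
finger_gap: 11.7
finger_force: 25.0
```

```bash
python3 -m handwheel '.012 -.01 0 0 1;0 0 0 0 1;0 0 0 0 1'
python3 -m handwheel '0 0 -.05 0 1;0 0 0 0 1;0 0 0 0 1'
```

```text
clock: 9.95
eef_pos: [573.1, 132.3, 117.4]
eef_rot: [3.141, -0.0, -2.156]
wrist_force: [0.9, -1.2, -0.8]
finger_gap: 12.1
finger_force: 25.0
clock: 10.2
eef_pos: [573.2, 132.2, 115.3]
eef_rot: [3.142, -0.0, -2.156]
wrist_force: [1.7, -0.7, -1.4]
finger_gap: 11.7
finger_force: 25.0
```

```bash
python3 -m handwheel '.008 -.006 -.1 0 1;0 0 0 0 1;0 0 0 0 1'
python3 -m handwheel '0 0 -.1 0 1;0 0 0 0 1;0 0 0 0 1'
python3 -m handwheel '0 0 -.1 0 1;0 0 0 0 1;0 0 0 0 1'
```

```text
clock: 10.45
eef_pos: [573.3, 132.0, 111.1]
eef_rot: [3.141, -0.0, -2.156]
wrist_force: [0.8, -0.9, -0.8]
finger_gap: 12.0
finger_force: 25.0
clock: 10.7
eef_pos: [573.4, 132.0, 107.1]
eef_rot: [3.141, -0.0, -2.156]
wrist_force: [0.3, 0.0, -1.5]
finger_gap: 12.2
finger_force: 25.0
clock: 10.95
eef_pos: [573.4, 132.0, 103.2]
eef_rot: [3.141, -0.0, -2.156]
wrist_force: [0.1, -0.4, -1.0]
finger_gap: 11.8
finger_force: 25.0
```

```bash
python3 -m handwheel '0 0 -.08 0 1;0 0 0 0 1;0 0 0 0 1'
python3 -m handwheel '0 0 -.03 0 1;0 0 0 0 1;0 0 0 0 1'
python3 -m handwheel '0 0 -.02 0 1;0 0 0 0 1;0 0 0 0 1'
```

```text
clock: 11.2
eef_pos: [573.4, 132.0, 100.0]
eef_rot: [3.141, -0.0, -2.156]
wrist_force: [-0.2, -0.5, -0.3]
finger_gap: 12.1
finger_force: 25.0
clock: 11.45
eef_pos: [573.5, 132.0, 99.0]
eef_rot: [3.142, 0.0, -2.156]
wrist_force: [-0.9, 0.0, -0.2]
finger_gap: 12.2
finger_force: 25.0
clock: 11.7
eef_pos: [573.6, 132.0, 98.4]
eef_rot: [-3.141, 0.0, -2.156]
wrist_force: [-0.0, -0.8, 1.0]
finger_gap: 11.6
finger_force: 25.0
```

```bash
python3 -m handwheel '0 0 -.03 0 1;0 0 0 0 1;0 0 0 0 1'
python3 -m handwheel '0 0 0 -.5 1;0 0 0 -.5 1;0 0 0 0 1'
python3 -m handwheel '0 0 0 -.5 1;0 0 0 -.5 1;0 0 0 0 1'
```

```text
clock: 11.95
eef_pos: [573.6, 132.0, 97.3]
eef_rot: [-3.141, 0.0, -2.156]
wrist_force: [-1.1, -0.7, 4.3]
finger_gap: 11.8
finger_force: 25.0
clock: 12.2
eef_pos: [573.7, 132.1, 97.3]
eef_rot: [-3.141, 0.0, -2.245]
wrist_force: [-0.4, -0.1, 3.1]
finger_gap: 11.8
finger_force: 25.0
clock: 12.45
eef_pos: [573.6, 132.0, 97.2]
eef_rot: [-3.141, 0.0, -2.331]
wrist_force: [-0.6, -0.1, 4.0]
finger_gap: 12.0
finger_force: 25.0
```

Contact gives about 4 N. I'll continue the sweep.

```bash
python3 -m handwheel '0 0 0 -.5 1;0 0 0 -.5 1;0 0 0 0 1'
python3 -m handwheel '0 0 0 -.5 1;0 0 0 -.5 1;0 0 0 0 1'
```

```text
clock: 12.7
eef_pos: [573.5, 132.1, 97.1]
eef_rot: [3.141, 0.0, -2.418]
wrist_force: [-0.9, 0.2, 3.3]
finger_gap: 11.7
finger_force: 25.0
clock: 12.95
eef_pos: [573.4, 131.9, 96.7]
eef_rot: [3.141, -0.001, -2.504]
wrist_force: [0.7, 0.2, -0.4]
finger_gap: 11.9
finger_force: 25.0
```

```bash
python3 -m handwheel '0 0 0 -.5 1;0 0 0 -.5 1;0 0 0 0 1'
```

```text
clock: 13.2
eef_pos: [573.3, 131.9, 96.6]
eef_rot: [3.141, -0.001, -2.591]
wrist_force: [-0.4, 0.6, -0.5]
finger_gap: 11.9
finger_force: 25.0
```

The pressing force vanished at yaw about -2.5, so the bit has entered and the slot centre is near -2.58. I'll lower gently.

```bash
python3 -m handwheel '0 0 -.05 0 1;0 0 0 0 1;0 0 0 0 1'
python3 -m handwheel '0 0 -.03 0 1;0 0 0 0 1;0 0 0 0 1'
```

```text
clock: 13.45
eef_pos: [573.4, 132.0, 94.7]
eef_rot: [3.141, -0.0, -2.59]
wrist_force: [0.4, -0.4, -0.6]
finger_gap: 12.0
finger_force: 25.0
clock: 13.7
eef_pos: [573.5, 132.0, 93.8]
eef_rot: [3.142, -0.0, -2.592]
wrist_force: [-0.1, 0.3, -0.2]
finger_gap: 12.1
finger_force: 25.0
```

```bash
python3 -m handwheel '0 0 -.05 0 1;0 0 0 0 1;0 0 0 0 1'
python3 -m handwheel '0 0 -.03 0 1;0 0 0 0 1;0 0 0 0 1'
```

```text
clock: 13.95
eef_pos: [573.4, 132.0, 91.7]
eef_rot: [3.142, -0.0, -2.592]
wrist_force: [0.3, 0.2, -0.8]
finger_gap: 11.7
finger_force: 25.0
clock: 14.2
eef_pos: [573.5, 132.0, 90.6]
eef_rot: [3.142, -0.0, -2.592]
wrist_force: [0.6, -0.2, -1.5]
finger_gap: 11.8
finger_force: 25.0
```

```bash
python3 -m handwheel '0 0 -.015 0 1;0 0 0 0 1;0 0 0 0 1'
python3 -m handwheel '0 0 -.015 0 1;0 0 0 0 1;0 0 0 0 1'
```

```text
clock: 14.45
eef_pos: [573.5, 132.0, 90.0]
eef_rot: [3.142, -0.0, -2.592]
wrist_force: [-0.2, -0.3, -0.7]
finger_gap: 11.9
finger_force: 25.0
clock: 14.7
eef_pos: [573.6, 132.0, 89.6]
eef_rot: [-3.141, 0.0, -2.592]
wrist_force: [-0.5, -0.4, 0.5]
finger_gap: 11.9
finger_force: 25.0
```

```bash
python3 -m handwheel '0 0 -.012 0 1;0 0 0 0 1;0 0 0 0 1'; python3 -c "
from cell import read_state; print(read_state()['moment'])"
```

```text
clock: 14.95
eef_pos: [573.6, 132.0, 89.1]
eef_rot: [-3.141, 0.0, -2.592]
wrist_force: [0.0, -0.7, 2.6]
finger_gap: 11.7
finger_force: 25.0
[ 0.07983509 -0.10768598  0.02628075]
```

The key is home: its lower end is at 35 mm, with about 3 N on the floor. I'll ease off a little and turn clockwise, watching the moment.

```bash
cat > s.py <<'E'
from cell import read_state
s=read_state(); print("M",s["moment"].round(3),s["wrist_force"].round(1))
E
python3 -m handwheel '0 0 .01 0 1;0 0 0 -.5 1;0 0 0 -.5 1;0 0 0 0 1'|sed -n 2,4p; python3 s.py
python3 -m handwheel '0 0 0 -.5 1;0 0 0 -.5 1;0 0 0 0 1'|sed -n 2,4p; python3 s.py
python3 -m handwheel '0 0 0 -.5 1;0 0 0 -.5 1;0 0 0 0 1'|sed -n 2,4p; python3 s.py
```

```text
eef_pos: [573.6, 131.8, 89.4]
eef_rot: [-3.141, 0.0, -2.682]
wrist_force: [-0.1, -1.6, 0.5]
M [-0.212 -0.242  0.042] [-0.1 -1.6  0.5]
eef_pos: [573.6, 131.9, 89.4]
eef_rot: [-3.141, 0.0, -2.768]
wrist_force: [-0.1, -2.2, 1.5]
M [-0.298 -0.221  0.044] [-0.1 -2.2  1.5]
eef_pos: [573.6, 131.9, 89.4]
eef_rot: [-3.141, 0.0, -2.854]
wrist_force: [-0.5, -1.8, 1.3]
M [-0.316 -0.277  0.032] [-0.5 -1.8  1.3]
```

```bash
cat > arm.py <<'E'
from h import *
import sys
from cell import camera,camera_info
C=np.array([573.2,132.3])
for n in("top","scene","wrist"):
    if n=="wrist": W,p,d=wcloud()
    else:
        i=camera_info(n); p,d=camera(n); p=p[:,:,::-1].copy(); np.savez(f"pics/{n}_i.npz",K=i["intrinsics"],T=i["world_from_camera"]); np.save(f"pics/{n}_d.npy",d); cv2.imwrite(f"pics/{n}0.png",p); W,_=cloud(n)
    cv2.imwrite(f"pics/{sys.argv[1]}_{n}.png",p)
    H,S,V=cv2.split(cv2.cvtColor(p,cv2.COLOR_BGR2HSV)); R=np.hypot(W[...,0]-C[0],W[...,1]-C[1])
    t=(d>0)&(H>12)&(H<35)&(S>120)&(W[...,2]>69)&(W[...,2]<79)&(R>32)&(R<60)
    if t.sum()>5:
        q=W[t][:,:2]-C; a=np.degrees(np.arctan2(q[:,1],q[:,0])); print(n,t.sum(),"arm joint",np.radians(107.35-np.median(a))*-1, "->",0.75-np.radians(np.median(a)-107.35),R[t].max())
    else: print(n,t.sum())
E
python3 arm.py a1
python3 - <<'E'
import cv2,numpy as np
a=cv2.resize(cv2.imread('pics/a1_top.png')[125:215,145:235],(400,400)); b=cv2.resize(cv2.imread('pics/a1_scene.png')[90:190,195:295],(400,400)); cv2.imwrite('pics/a1c.png',np.hstack([a,b]))
E
```

```text
top 0
scene 43 arm joint 0.6156159001256275 -> 0.1343840998743725 54.313156946296104
wrist 612 arm joint 0.6036454565405459 -> 0.1463545434594541 55.750587507424875
```

View pics/a1c.png

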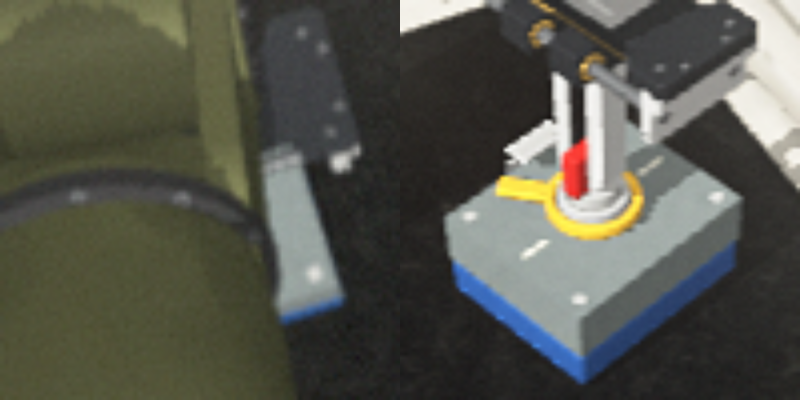

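In this crop the arm (yellow, about (520,188)) has started turning clockwise to 0.14 rad, as both scene and wrist measure. About 35° remain, so I'll go 27.5° and measure again.

```bash
python3 -m handwheel '0 0 0 -.5 1;0 0 0 -.5 1;0 0 0 -.5 1;0 0 0 -.5 1;0 0 0 0 1'|sed -n 2,4p; python3 s.py
python3 -m handwheel '0 0 0 -.5 1;0 0 0 -.5 1;0 0 0 -.5 1;0 0 0 -.5 1;0 0 0 0 1'|sed -n 2,4p; python3 s.py
python3 arm.py a2
```

```text
eef_pos: [573.5, 132.0, 89.4]
eef_rot: [-3.142, 0.0, -3.029]
wrist_force: [0.9, -0.8, 1.0]
M [-0.312 -0.277  0.057] [ 0.9 -0.8  1. ]
eef_pos: [573.5, 132.0, 89.4]
eef_rot: [3.142, 0.0, 3.081]
wrist_force: [1.3, -1.0, 1.8]
M [-0.26  -0.221  0.083] [ 1.3 -1.   1.8]
top 0
scene 36 arm joint 0.2556280605949132 -> 0.4943719394050868 54.03041793259995
wrist 442 arm joint 0.29160909902001325 -> 0.45839090097998675 55.730383503771385
```

```bash
python3 -m handwheel '0 0 0 -.5 1;0 0 0 -.5 1;0 0 0 -.5 1;0 0 0 -.5 1;0 0 0 0 1;0 0 0 0 1'|sed -n 2,4p; python3 s.py
python3 arm.py a3
```

```text
eef_pos: [573.5, 132.1, 89.4]
eef_rot: [3.141, -0.0, 2.908]
wrist_force: [1.4, -0.9, 0.1]
M [-0.21  -0.262  0.054] [ 1.4 -0.9  0.1]
top 0
scene 24 arm joint 0.08715784057893075 -> 0.6628421594210693 44.374177070438776
wrist 261 arm joint 0.07898532095549919 -> 0.6710146790445009 42.39473867951651
```

```bash
python3 -m handwheel '0 0 0 -.5 1;0 0 0 -.5 1;0 0 0 0 1;0 0 0 0 1'|sed -n 2,4p; python3 s.py
python3 arm.py a4
python3 - <<'E'
import cv2,numpy as np
a=cv2.resize(cv2.imread('pics/a4_wrist.png')[120:320,150:350],(400,400)); b=cv2.resize(cv2.imread('pics/a4_scene.png')[90:190,195:295],(400,400)); cv2.imwrite('pics/a4c.png',np.hstack([a,b]))
E
```

```text
eef_pos: [573.5, 132.1, 89.4]
eef_rot: [3.141, -0.0, 2.82]
wrist_force: [0.3, -0.3, 1.0]
M [-0.05  -0.251  0.004] [ 0.3 -0.3  1. ]
top 0
scene 23 arm joint 0.005250024595990136 -> 0.7447499754040099 45.95953268122886
wrist 247 arm joint -0.01427404654834061 -> 0.7642740465483406 41.50001006442788
```

View pics/a4c.png

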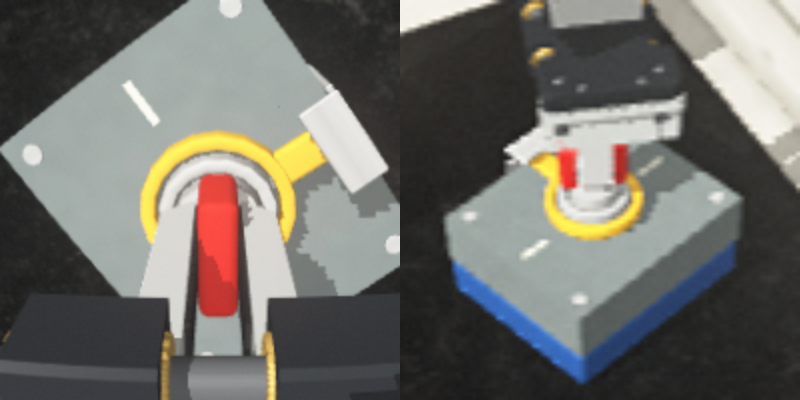

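The arm lies in the middle of the keeper at about 0.755 rad (wrist crop (300,155)) and the key is upright. I'll let go and rise.

```bash
python3 -m handwheel '0 0 0 0 .8;0 0 0 0 .7;0 0 0 0 .6;0 0 0 0 .55;0 0 0 0 .55;0 0 0 0 .55'
python3 -m handwheel '0 0 .2 0 .55;0 0 .4 0 .55;0 0 .6 0 .55;0 0 .8 0 .55;0 0 .8 0 .55;-.5 -.3 .4 0 .55;-.7 -.5 0 0 .55;-.8 -.5 0 0 .55;-.8 -.5 0 0 .55;-.5 -.3 0 0 .55;0 0 0 0 .55'
python3 arm.py a5
python3 - <<'E'
from h import *
import cv2
W,p=cloud("scene"); H,S,V=cv2.split(cv2.cvtColor(p,cv2.COLOR_BGR2HSV))
for n in("top","scene"):
    W,p=cloud(n); H,S,V=cv2.split(cv2.cvtColor(p,cv2.COLOR_BGR2HSV))
    t=((H<8)|(H>172))&(S>150)&(V>70)&(np.hypot(W[...,0]-573,W[...,1]-132)<30)&(W[...,2]>107)
    print(n,t.sum(),np.median(W[t],0) if t.sum() else "",np.percentile(W[t][:,2],90) if t.sum() else "")
a=cv2.resize(cv2.imread('pics/a5_top.png')[125:215,145:235],(400,400)); b=cv2.resize(cv2.imread('pics/a5_scene.png')[90:190,195:295],(400,400)); cv2.imwrite('pics/a5c.png',np.hstack([a,b]))
E
```

```text
clock: 18.55
eef_pos: [573.5, 132.0, 89.3]
eef_rot: [-3.142, -0.0, 2.818]
wrist_force: [-0.8, -0.1, -0.5]
finger_gap: 42.1
finger_force: 0.0
clock: 19.47
eef_pos: [439.0, 46.6, 218.5]
eef_rot: [3.141, 0.001, 2.817]
wrist_force: [-0.1, 0.2, 0.5]
finger_gap: 42.1
finger_force: 0.0
top 23 arm joint -0.004095384847044501 -> 0.7540953848470445 42.00873416000741
scene 23 arm joint 0.0017810203483832132 -> 0.7482189796516168 46.774853251743394
wrist 76 arm joint 0.006121610197554945 -> 0.743878389802445 42.24635211619867
top 89 [571.88479509 131.43148692 114.07025137] 117.51607549982145
scene 84 [571.83884516 128.69076483 113.17229478] 115.48365550177843
```

View pics/a5c.png

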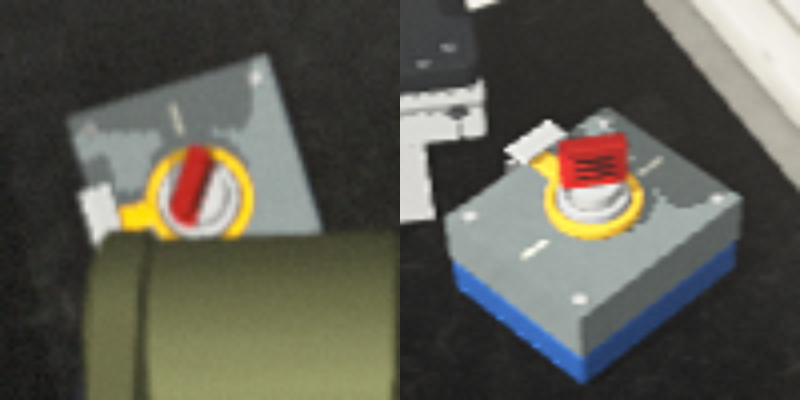

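The key stands home in the lock with its top at about 115 mm, the arm is in the keeper at 0.75 rad, and the robot is clear.

```bash
python3 -c "
from cell import sign_off; print(sign_off())"
```

```text
the job is handed in; nothing more can be done
None
```

The case is locked and handed in: the yellow arm measured about 0.75 rad, in the middle of its keeper, and the key is home in the lock and released, about 19.5 s into the 72 s allowed.

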